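# Assemble the scanner head and fit its boards

## Task

Assemble this scanner: slide every green circuit board from the black stand down into a slot of its own in the scanner's card bay, fully home and upright, and build up the head on the steel mast in this order from the bottom: silver collar, blue window ring, black clamp ring, then the silver cap on top, each one fully down and flat before the next goes on. The boards may go in at any time and in any slots; leave the other things on the bench where they are.

Things in the scene. Friction and masses are not known exactly. Their poses are not given: they have to be found in the camera images.
- chassis: The scanner chassis, fixed: a grey plate 150 (x) x 320 (y) x 12 mm, its top 12 mm above the bench. Origin on the bench; the plate's middle is at local y = +10 mm. A steel mast stands at local (0, +115) mm and a card bay at local (0, -70) mm. Local z is up; its local x points roughly away from the robot.
- mast_foot (a point): Centre of the mast's foot, on the top face of the chassis plate (12 mm above the bench). The mast is 25 mm in diameter and 66 mm tall above this point; its top 8 mm taper to 16 mm. Axes as the chassis.
- slot1 (a point): Floor centre of card slot 1 (the outermost, furthest from the mast), 16 mm above the bench. Axes as the chassis. A slot is 94 mm long (local x) and 15 mm wide (local y), open at the top, 45 mm deep; white guides at its two ends hold the board upright, with 2.5 mm sloped lead-ins whose peaks are 47.5 mm above the floor. Slots are 44 mm apart along local y.
- slot2 (a point): Floor centre of card slot 2 (the middle one), 16 mm above the bench. Axes as the chassis. A slot is 94 mm long (local x) and 15 mm wide (local y), open at the top, 45 mm deep; white guides at its two ends hold the board upright, with 2.5 mm sloped lead-ins whose peaks are 47.5 mm above the floor. Slots are 44 mm apart along local y.
- slot3 (a point): Floor centre of card slot 3 (the nearest to the mast), 16 mm above the bench. Axes as the chassis. A slot is 94 mm long (local x) and 15 mm wide (local y), open at the top, 45 mm deep; white guides at its two ends hold the board upright, with 2.5 mm sloped lead-ins whose peaks are 47.5 mm above the floor. Slots are 44 mm apart along local y.
- stand: The black board stand, fixed: 124 (x) x 136 (y) x 40 mm, floor 6 mm thick. Three loose slots 20 mm wide run along its local x, 44 mm apart in local y. Origin on the bench under its centre. The boards start upright in it.
- board1: A green circuit board in a frame with a yellow top edge (all alike): a slab 90 (local x) x 12 (local y, its thickness) x 80 mm high (local z), about 120 g, the same either way round; origin at the centre of its underside, z up. Starts upright in the stand, bottom 6 mm above the bench. There are two or three; an absent one reads None.
- board2: A green circuit board in a frame with a yellow top edge (all alike): a slab 90 (local x) x 12 (local y, its thickness) x 80 mm high (local z), about 120 g, the same either way round; origin at the centre of its underside, z up. Starts upright in the stand, bottom 6 mm above the bench. There are two or three; an absent one reads None.
- board3: A green circuit board in a frame with a yellow top edge (all alike): a slab 90 (local x) x 12 (local y, its thickness) x 80 mm high (local z), about 120 g, the same either way round; origin at the centre of its underside, z up. Starts upright in the stand, bottom 6 mm above the bench. There are two or three; an absent one reads None.
- collar: The silver base collar, an aluminium ring: 64 mm outer diameter, 28 mm bore, 20 mm high, straight outer wall, about 140 g; origin at the centre of its underside, z up. Starts flat on the bench beside the other layers, in any order.
- window: The dark blue window ring: 64 mm outer diameter, 28 mm bore, 22 mm high, straight outer wall, about 100 g; origin at the centre of its underside, z up. Starts flat on the bench beside the other layers, in any order.
- clamp: The black clamp ring: 64 mm outer diameter, 28 mm bore, 14 mm high, straight outer wall, about 100 g; origin at the centre of its underside, z up. Starts flat on the bench beside the other layers, in any order.
- cap: The silver cap, closed on top with a dark circle, 64 mm in diameter, 26 mm high, with a blind bore of 28 mm, 16 mm deep, in its underside; about 160 g; origin at the centre of its underside, z up. Starts upright on the bench beside the other layers, in any order.
- screwdriver: Bystander: a screwdriver with a red handle, 150 mm long, lying along its x axis, origin near its middle.
- tape: Bystander: a yellow roll of tape, 60 mm in diameter, 18 mm high.
- meter: Bystander: an orange multimeter, 90 x 170 x 35 mm, lying flat.
- flux: Bystander: a bottle, 44 mm in diameter, 110 mm high, standing.
- spanner: Bystander: a steel spanner, 160 mm long, lying along its x axis, origin near its middle.
- mug: Bystander: a white mug, 76 mm in diameter, 90 mm high, handle at its +y.

How it is judged (in metres and radians):
On the way, in this order (a step that is already met when the one before it is completed fails the run):
1. The silver collar is seated at the foot of the mast (horizontal distance between collar and mast_foot below 0.005 m and z of collar in the frame of chassis between 0.008 and 0.016 m and angle between collar's own z axis and vertical below 0.08 rad), for 0.2 s.
2. The blue window ring is seated on the collar (horizontal distance between window and mast_foot below 0.005 m and z of window in the frame of chassis between 0.028 and 0.036 m and angle between window's own z axis and vertical below 0.08 rad), for 0.2 s.
3. The black clamp ring is seated on the window ring (horizontal distance between clamp and mast_foot below 0.005 m and z of clamp in the frame of chassis between 0.05 and 0.058 m and angle between clamp's own z axis and vertical below 0.08 rad), for 0.2 s.
4. The cap is seated on the clamp ring (horizontal distance between cap and mast_foot below 0.005 m and z of cap in the frame of chassis between 0.064 and 0.072 m and angle between cap's own z axis and vertical below 0.08 rad), for 0.2 s.
At the end, for the whole second after the job is handed in: Collar, window, clamp and cap on the mast in that order, level, within 5 mm of its axis and 4 mm of their heights (undersides 0, 20, 42, 56 mm above its foot); every board in a slot, upright, within 6 mm along, 4 mm across and 4 mm of its floor; all at rest (all of step 1 and all of step 2 and all of step 3 and all of step 4 and ((x of board1 in the frame of slot1 between -0.006 and 0.006 m and y of board1 in the frame of slot1 between -0.004 and 0.004 m and z of board1 in the frame of slot1 between -0.004 and 0.004 m) or (x of board1 in the frame of slot2 between -0.006 and 0.006 m and y of board1 in the frame of slot2 between -0.004 and 0.004 m and z of board1 in the frame of slot2 between -0.004 and 0.004 m) or (x of board1 in the frame of slot3 between -0.006 and 0.006 m and y of board1 in the frame of slot3 between -0.004 and 0.004 m and z of board1 in the frame of slot3 between -0.004 and 0.004 m)) and angle between each of board1, board2, board3's own z axis and vertical below 0.08 rad and angle between the y axis of each of board1, board2, board3 and the y axis of chassis, either way round below 0.1 rad and ((x of board2 in the frame of slot1 between -0.006 and 0.006 m and y of board2 in the frame of slot1 between -0.004 and 0.004 m and z of board2 in the frame of slot1 between -0.004 and 0.004 m) or (x of board2 in the frame of slot2 between -0.006 and 0.006 m and y of board2 in the frame of slot2 between -0.004 and 0.004 m and z of board2 in the frame of slot2 between -0.004 and 0.004 m) or (x of board2 in the frame of slot3 between -0.006 and 0.006 m and y of board2 in the frame of slot3 between -0.004 and 0.004 m and z of board2 in the frame of slot3 between -0.004 and 0.004 m)) and ((x of board3 in the frame of slot1 between -0.006 and 0.006 m and y of board3 in the frame of slot1 between -0.004 and 0.004 m and z of board3 in the frame of slot1 between -0.004 and 0.004 m) or (x of board3 in the frame of slot2 between -0.006 and 0.006 m and y of board3 in the frame of slot2 between -0.004 and 0.004 m and z of board3 in the frame of slot2 between -0.004 and 0.004 m) or (x of board3 in the frame of slot3 between -0.006 and 0.006 m and y of board3 in the frame of slot3 between -0.004 and 0.004 m and z of board3 in the frame of slot3 between -0.004 and 0.004 m)) and linear speed of each of collar, window, clamp, cap, board1, board2, board3 below 0.02 m/s); the robot touches nothing.
It fails at once if Another thing on the bench is disturbed (moved more than 50 mm) (distance of any of screwdriver, tape, meter, flux, spanner, mug from where it was at the start of the episode above 0.05 m).
Of board1, board2, board3 only 2 to 3 are there at a start; the rules pass over those that are not, and their reading is None.
At some moment in a run one of collar, window, clamp, cap may be knocked a few centimetres aside while the robot is not near it.
It also fails if it takes over 210 s, if anything falls off the work surface, if the arm or the gripper's body presses on something with over 40 N, if the wrist force passes 120 N, or if a joint passes its speed limit or range.

## Robot

A 6-joint arm with a two-finger parallel gripper is mounted at the origin on the work surface. World frame = base frame: x ahead of the robot, y to its left, z up, the work surface at z = 0. Lengths are in mm, angles in degrees, forces in N, time in s.
With the tool pointing down it reaches from about 325 to 775 mm from the base axis. Payload 5.5 kg.
Tool frame: the origin (TCP) lies at the very end of the fingers, on their centre line; the grasp point (between the pads) lies 19 mm behind it; z points along the fingers, y is the direction in which the jaws open and shut (so a half turn about z gives the same grasp; the last joint's range is limited). The gripper opens to 88 mm and grips with 3 to 60 N. Pads are 20 mm wide; open, the fingers measure 115 mm over their backs; the gripper's body (75 mm by 178 mm) begins 61 mm behind the grasp point.
Start: joints at [-72.863, 5.22, 70.514, -0, 104.267, -3.249], TCP at [209.005, -562.435, 222.631] pointing down, gripper open.
Joint ranges: [-164.24, 164.24], [-49.07, 125.15], [9.68, 141.18], [-86.29, 266.29], [3.28, 154.24], [-151.56, 151.56]. Speed limits (degrees/s): [147.25, 147.25, 172.46, 180, 180, 180].

## Interface

Orientations are given as [roll, pitch, yaw] about the fixed x, y, z axes, in that order (R = Rz(yaw) Ry(pitch) Rx(roll)).
In Python, from workcell import telemetry, cams, job_done gives the robot as it stands. The module is installed in compiled form; this text tells all that it offers.
- The arm moves only by the tool step_arm, never from a script. Its argument "increments" is text: rows parted by semicolons, each of 7 numbers parted by spaces: the shift along the world's x, y, z in m, then the turn, a rotation vector about the world's x, y, z in degrees, then the finger opening in m, from 0 to 0.0878. In form: tx ty tz ax ay az jaw; .... A call has exactly 10 rows; each row is the pose to reach, as a shift and turn from the pose commanded when the call began; what a row does not reach only later rows make up. A row lasts 1/8 s, in which the tool goes at most 62.5 mm and 10.7 degrees, less where a joint would pass 70% of its speed; a pose out of reach is approached as far as the arm can. A call with a gripper value outside its range is refused whole. The fingers move at their own pace and stop on an object; "newtons" is the grip in N (left out, the last holds). Time passes only in rows, so rows that repeat a pose let the fingers close, or fill a call up. It gives the time, the measured TCP pose, the force and the opening at its end, in the units of the state.
- telemetry.read_state(): the state, without advancing time (a new reading comes with each control period).
- cams.grab_frame(name): name is "scene" or "top"; returns (picture, depth): 384x512x3 uint8, red, green, blue; 384x512 float32, mm along the optical axis (not along the pixel's ray), 0 where there is no reading.
- cams.get_calibration(name): a dict with "mtx" (3x3 intrinsics, pixels), "R" (3x3) and "t" (3): a world point X has camera coordinates R X + t. Camera axes: x right, y down, z forward; pixel columns grow to the right and rows downward; lengths in mm; the calibration is good to about 2 mm. A picture is of the moment at which its call begins. get_calibration takes no time and is no camera call.
- job_done(): hands the job in, once; it reports no verdict.
Trained networks look in the newest picture that a camera, given by its name, has taken for a name from the list of things; names that differ only in an ending like _2 or _b are one class to them, and where a whole thing is asked for, a point or a joint stands for the part that bears it (a point fixed in the world has none). Each returns a list of dicts, best first, with "p" (0 to 1); they miss things now and then, are a little off and sometimes report something else, mostly with a low value. They report only what shows in the picture. A call takes as long as a camera call.
- cams.look_for(name, camera): "point" ([column, row] in pixels, amid what is visible of it).
- cams.outline_of(name, camera): "region" (384x512 bool, what is visible of it) and "point" ([column, row] in pixels, amid what is visible of it).
The state is a dict: "time": time; "joints": joint angles; "dq": joint speeds; "joint_efforts": joint torques, N m; "ee_pos": TCP position; "eef_rot": TCP orientation; "contact_force": force on the tool from outside, world axes, zero at the start; "wrist_torque": the same for the moment, N m; "finger_gap": finger opening in mm.
Only numpy, scipy, OpenCV 4.12 (cv2) and the standard library are available. Lean on these libraries where they do the work, as an engineer would, in place of code of your own. Each camera call takes 0.05 s, during which the arm holds its last target. There are 200 camera calls.

## Working session

There is one attempt and no reset: what is moved stays moved. The work goes in short steps, Python scripts to look and compute and a tool call to move; the robot and the scene stay as the last step left them, time stands still between calls to the robot, and variables do not carry over. Pictures are saved under pics/ and viewed, about 12 in all and at most 16, crops included, and the job is handed in when it is done.

Besides the shell and the picture viewer there is one more tool, called after "Request:" as a command line: name --argument value ..., lists and objects as JSON in quotes. step_arm: Moves the arm, as the interface text tells. Its arguments: {"type":"object","properties":{"increments":{"type":"string"},"newtons":{"type":"number"}},"required":["increments"]}

```bash
mkdir -p pics
cat > h.py <<'E'
import numpy as np, cv2
from workcell import telemetry, cams
def pts(cam, depth):
    c=cams.get_calibration(cam); K=np.array(c["mtx"]);R=np.array(c["R"]);t=np.array(c["t"]).ravel()
    v,u=np.mgrid[0:384,0:512]
    P=np.stack([(u-K[0,2])/K[0,0]*depth,(v-K[1,2])/K[1,1]*depth,depth],-1)
    W=(P-t)@R
    W[depth<=0]=np.nan
    return W
def save(name,img,s=1.5):
    cv2.imwrite("pics/"+name,cv2.resize(img[:,:,::-1],None,fx=s,fy=s))
E
python3 - <<'E'
from h import *
print(telemetry.read_state())
for cam in ("top","scene"):
    im,d=cams.grab_frame(cam); save(cam+"0.png",im); np.savez("pics/%s0.npz"%cam,im=im,d=d)
    c=cams.get_calibration(cam); R=np.array(c["R"]);print(cam,-R.T@np.array(c["t"]).ravel(),R.round(2).tolist(),c["mtx"][0][0])
    W=pts(cam,d)
    for n in "collar window clamp cap board1 chassis stand slot1 mast_foot screwdriver tape meter flux spanner mug".split():
        for r in cams.outline_of(n,cam)[:4]:
            m=r["region"].astype(bool)&(d>0); w=W[m]
            if len(w): print(n,round(r["p"],2),np.round(r["point"]),len(w),"mean",np.nanmean(w,0).round(0),"min",np.nanpercentile(w,2,axis=0).round(0),"max",np.nanpercentile(w,98,axis=0).round(0))
E
```

```text
{'time': 0.0, 'joints': array([-7.28621676e+01,  5.26151409e+00,  7.05791134e+01, -1.05471247e-03,
        1.04265386e+02, -3.24972566e+00]), 'dq': array([ 0.02692802, -0.10958415, -0.06614814, -0.01914628, -0.0304049 ,
        0.02699977]), 'joint_efforts': array([-4.01858697e-04, -4.46455121e+01, -4.06447470e+01,  6.98801572e-02,
        2.92756513e-02, -1.33835392e-04]), 'ee_pos': array([ 208.92111842, -562.15495486,  221.55078668]), 'eef_rot': array([-1.79894099e+02, -4.98865569e-03,  2.03872945e+01]), 'contact_force': array([ 0.83469104, -0.10278136, -0.18021872]), 'wrist_torque': array([ 0.0420027 , -0.04706439,  0.04375389]), 'finger_gap': 87.7511144174162}
top [ 444.00167296    7.81720528 1262.95780117] [[0.03, -1.0, 0.01], [-1.0, -0.03, -0.08], [0.08, -0.01, -1.0]] 392.5977316732247
collar 0.63 [158. 226.] 267 mean [416. 294.  19.] min [388. 265.   0.] max [445. 321.  25.]
collar 0.4 [164. 149.] 152 mean [648. 282.  17.] min [621. 255.   7.] max [675. 309.  22.]
window 0.74 [140. 187.] 337 mean [540. 360.  18.] min [511. 331.  -3.] max [570. 391.  26.]
clamp 0.77 [262. 234.]
[... 3677 characters left out ...]
max [ 475. -149.   28.]
tape 0.6 [336. 272.] 333 mean [652. 283.  12.] min [622. 256.  -2.] max [679. 312.  22.]
tape 0.24 [232. 145.] 212 mean [ 390. -160.   18.] min [ 341. -178.   -1.] max [ 475. -149.   28.]
meter 0.97 [415. 281.] 2112 mean [626. 485.  35.] min [544. 420.  15.] max [702. 553.  43.]
flux 0.76 [131. 188.] 396 mean [ 672. -347.   56.] min [ 626. -387.   -2.] max [ 689. -332.  110.]
spanner 0.55 [136. 139.] 212 mean [ 490. -457.    5.] min [ 418. -472.   -2.] max [ 556. -439.   11.]
mug 0.64 [108. 168.] 905 mean [ 638. -457.   52.] min [ 603. -498.    2.] max [ 675. -412.   90.]
mug 0.62 [136. 143.] 266 mean [ 501. -457.    5.] min [ 423. -472.   -5.] max [ 564. -437.   11.]
```

View pics/top0.png

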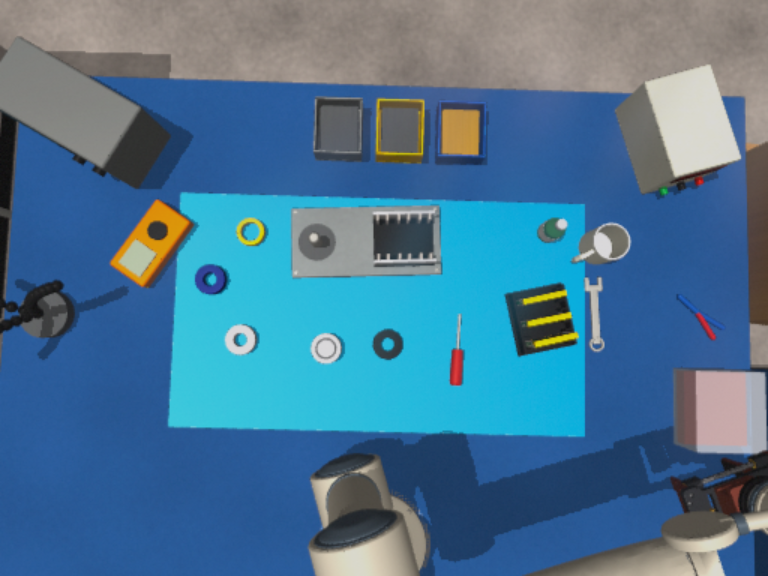

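View pics/scene0.png

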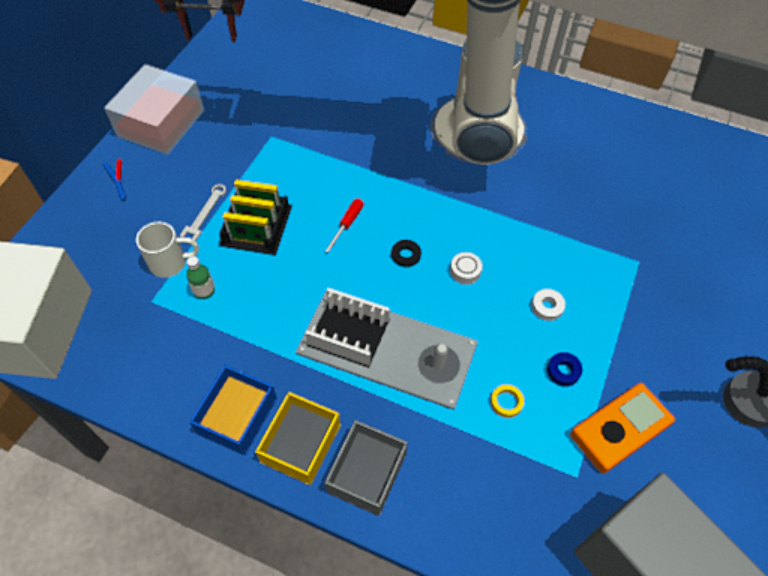

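```bash
cat >> h.py <<'E'
from scipy.optimize import minimize
def cyl(r,h,z0=0,r2=None):
    a=np.linspace(0,2*np.pi,48,endpoint=False); r2=r if r2 is None else r2
    return np.vstack([np.c_[r*np.cos(a),r*np.sin(a),0*a+z0],np.c_[r2*np.cos(a),r2*np.sin(a),0*a+z0+h]])
def box(x0,x1,y0,y1,z0,z1):
    return np.array([[x,y,z] for x in(x0,x1) for y in(y0,y1) for z in(z0,z1)],float)
def proj(cam,X):
    c=cams.get_calibration(cam); Y=X@np.array(c["R"]).T+np.array(c["t"]).ravel()
    q=Y@np.array(c["mtx"]).T; return q[:,:2]/q[:,2:]
S=6
def render(cam,pieces,win):
    x0,y0,x1,y1=win; im=np.zeros(((y1-y0)*S,(x1-x0)*S),np.uint8)
    for P in pieces:
        q=(proj(cam,P)-[x0,y0]+.5)*S-.5
        cv2.fillConvexPoly(im,np.round(cv2.convexHull(q.astype(np.float32))*16).astype(np.int32),255,cv2.LINE_AA,4)
    return cv2.resize(im,(x1-x0,y1-y0),interpolation=cv2.INTER_AREA)/255.
def place(P,p):
    a=np.radians(p[2]) if len(p)>2 else 0; c,s=np.cos(a),np.sin(a)
    return P@np.array([[c,s,0],[-s,c,0],[0,0,1]])+[p[0],p[1],0]
def fit(cam,mask,win,pieces,p0,holes=()):
    x0,y0,x1,y1=win; M=mask[y0:y1,x0:x1].astype(float)
    def f(p):
        return (np.abs(render(cam,[place(P,p) for P in pieces],win)-M)**2).sum()
    p0=np.array(p0,float); st=[6,6,5][:len(p0)]
    for k in range(2):
        sim=np.vstack([p0]+[p0+np.eye(len(p0))[i]*st[i]*(1 if k==0 else -.4) for i in range(len(p0))])
        r=minimize(f,p0,method="Nelder-Mead",options=dict(initial_simplex=sim,xatol=.03,fatol=.01)); p0=r.x
    return p0,r.fun,M.sum()
def win_of(cam,pieces,p,m=8):
    q=np.vstack([proj(cam,place(P,p)) for P in pieces]); a=np.floor(q.min(0)-m).astype(int); b=np.ceil(q.max(0)+m).astype(int)
    return max(a[0],0),max(a[1],0),min(b[0],512),min(b[1],384)
def notmat(im):
    f=im.astype(float); r,g,b=f[...,0],f[...,1],f[...,2]
    return ~((g/(b+1)>.55)&(r/(b+1)<.5)&(b>70))
def fill(m):
    c,_=cv2.findContours(m.astype(np.uint8),cv2.RETR_EXTERNAL,cv2.CHAIN_APPROX_NONE); o=np.zeros(m.shape,np.uint8)
    c=[max(c,key=cv2.contourArea)]; cv2.drawContours(o,c,-1,1,-1); return o.astype(bool)
def wfill(m,w):
    o=np.zeros_like(m); s=(slice(w[1],w[3]),slice(w[0],w[2])); o[s]=fill(m[s]); return o
RING=dict(collar=20,window=22,clamp=14,cap=26)
def ring(cam,im,name,p0):
    P=[cyl(32,RING[name])]; w=win_of(cam,P,p0); return fit(cam,wfill(notmat(im),w),w,P,p0)
CH=[box(-75,75,-150,170,0,12),np.vstack([cyl(12.5,58,12),cyl(8,8,70)])+[0,115,0]]
E
python3 - <<'E'
from h import *
Z={c:np.load(f"pics/{c}0.npz") for c in("top","scene")}
r0=dict(collar=(420,293),window=(544,361),clamp=(416,-16),cap=(408,113))
for n,p in r0.items():
    for c in Z:
        r=ring(c,Z[c]["im"],n,p); print(n,c,r[0].round(1),round(r[1],1),r[2])
for c in Z:
    im=Z[c]["im"]; 
    # chassis: include guide blocks roughly as a box
    P=CH+[box(-60,-47,-125,-15,0,63),box(47,60,-125,-15,0,63)]
    w=win_of(c,P,(636,30,0)); r=fit(c,wfill(notmat(im),w),w,CH,(636,30,0)); print("ch",c,r[0].round(2),r[1:])
    v=cv2.resize(im[w[1]:w[3],w[0]:w[2]],None,fx=5,fy=5,interpolation=cv2.INTER_CUBIC)
    save(f"ch_{c}.png",v,1); print(w,v.shape)
    f=im.astype(int); yel=(f[...,0]>120)&(f[...,1]>100)&(f[...,2]<90)
    for b in((435,-350),(477,-336),(521,-328)):
        q=(b[0],b[1],104)
        for zz in(86-6,):
            B=[box(-45,45,-6,6,zz,86)]; w=win_of(c,B,q,4); m=np.zeros(yel.shape,bool)
            lab,_=0,0
            n,L=cv2.connectedComponents(yel.astype(np.uint8)); pc=np.round(proj(c,np.array([[b[0],b[1],86.]]))[0]).astype(int)
            l=np.bincount(L[pc[1]-3:pc[1]+4,pc[0]-3:pc[0]+4].ravel(),minlength=n);l[0]=0; m=L==l.argmax()
            r=fit(c,m,w,B,q); print("board",c,zz,r[0].round(1),round(r[1],1),r[2])
E
```

```text
collar top [416.5 294.1] 7.8 351.0
collar scene [416.9 294.8] 10.3 376.0
window top [541.5 362.9] 34.4 318.0
window scene [542.9 363.8] 41.8 402.0
clamp top [415.2 -16. ] 25.8 291.0
clamp scene [415.7 -15.4] 40.0 272.0
cap top [403.  113.3] 5.1 342.0
cap scene [403.2 113.9] 10.3 372.0
ch top [634.07  26.46   2.96] (np.float64(39.532825836216844), np.float64(4608.0))
(np.int64(183), np.int64(127), np.int64(301), np.int64(193)) (330, 590, 3)
board top 80 [ 434.4 -351.9  104. ] 8.5 122.0
board top 80 [ 474.9 -338.6  103.2] 8.4 120.0
board top 80 [ 519.  -328.4  103.9] 6.7 120.0
ch scene [632.18  26.91   2.2 ] (np.float64(137.72181468665897), np.float64(5289.0))
(np.int64(188), np.int64(181), np.int64(328), np.int64(285)) (520, 700, 3)
board scene 80 [ 435.  -350.5  102. ] 28.5 93.0
board scene 80 [ 473.4 -336.6  102.5] 16.5 119.0
board scene 80 [ 518.1 -327.8  103.9] 12.7 116.0
```

Request:
step_arm --increments "0.221 0.462 -0.02 0 0 69.6 0.0878;0.221 0.462 -0.02 0 0 69.6 0.0878;0.221 0.462 -0.02 0 0 69.6 0.0878;0.221 0.462 -0.02 0 0 69.6 0.0878;0.221 0.462 -0.02 0 0 69.6 0.0878;0.221 0.462 -0.02 0 0 69.6 0.0878;0.221 0.462 -0.02 0 0 69.6 0.0878;0.221 0.462 -0.02 0 0 69.6 0.0878;0.208 0.857 -0.02 0 0 69.6 0.0878;0.208 0.857 -0.02 0 0 69.6 0.0878" --newtons 25

```text
time: 2.85
ee_pos: [422.0, 15.2, 203.0]
eef_rot: [180.0, -0.0, 90.0]
contact_force: [0.3, 0.3, -0.7]
finger_gap: 87.5
```

Request:
step_arm --increments "-0.0053 0.2793 0 0 0 0 0.0878;-0.0053 0.2793 0 0 0 0 0.0878;-0.0053 0.2793 0 0 0 0 0.0878;-0.0053 0.2793 0 0 0 0 0.0878;-0.0053 0.2793 0 0 0 0 0.0878;-0.0053 0.2793 -0.143 0 0 0 0.0878;-0.0053 0.2793 -0.143 0 0 0 0.0878;-0.0053 0.2793 -0.143 0 0 0 0.0878;-0.0053 0.2793 -0.143 0 0 0 0.0878;-0.0053 0.2793 -0.143 0 0 0 0.0878"

```text
time: 4.1
ee_pos: [418.6, 293.4, 63.4]
eef_rot: [179.8, -0.2, 90.0]
contact_force: [0.2, 0.3, 0.2]
finger_gap: 87.9
```

Run:
```python
from h import *
print(telemetry.read_state()["ee_pos"])
im,d=cams.grab_frame("scene"); v=im[150:310,290:450]; save("g1.png",v,4)
```

```text
[418.6000065  293.39335362  63.35045528]
```

View pics/g1.png

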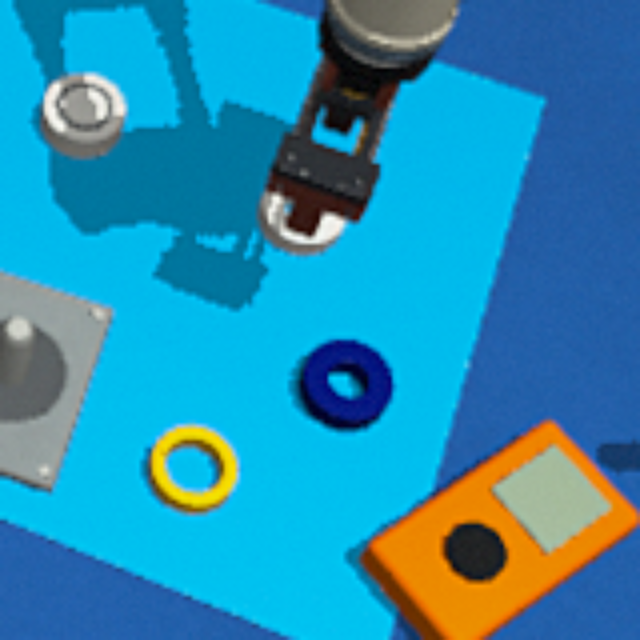

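Run:
```python
from h import *
s=telemetry.read_state(); print(s["time"],s["ee_pos"],s["eef_rot"])
```

```text
4.15 [418.68405114 293.42345679  63.41813998] [ 1.79737332e+02 -1.61120188e-01  8.99699247e+01]
```

Request:
step_arm --increments "-0.0019 0.0011 -0.0594 0 0 0 0.0878;-0.0019 0.0011 -0.0594 0 0 0 0.0878;-0.0019 0.0011 -0.0594 0 0 0 0.0878;-0.0019 0.0011 -0.0594 0 0 0 0.055;-0.0019 0.0011 -0.0594 0 0 0 0.055;-0.0019 0.0011 -0.0594 0 0 0 0.055;-0.0019 0.0011 -0.0594 0 0 0 0.055;-0.0019 0.0011 -0.0594 0 0 0 0.055;-0.0019 0.0011 0.045 0 0 0 0.055;-0.0019 0.0011 0.045 0 0 0 0.055"

```text
time: 5.4
ee_pos: [414.9, 293.7, 106.5]
eef_rot: [-180.0, -0.0, 90.0]
contact_force: [0.3, 0.6, -0.6]
finger_gap: 64.8
```

Run:
```python
from h import *
im,d=cams.grab_frame("top");s=telemetry.read_state(); print(s["ee_pos"],s["finger_gap"])
P=[cyl(32,20,s["ee_pos"][2]-4)];
```

```text
[416.99873261 295.00319362 113.01923943] 64.6616029615079
```

Run:
```python
from h import *
for i in range(3):
    im,d=cams.grab_frame("scene");s=telemetry.read_state(); print(s["ee_pos"],s["finger_gap"],s["contact_force"],s["dq"].round(1))
v=im[130:270,300:440]; save("g2.png",v,4)
```

```text
[417.12991257 295.04882267 110.58431681] 64.2161032103372 [ 0.20591467 -0.0162173  -0.94236453] [-0.   2.2  5.   0.1 -3.1 -0. ]
[416.05794659 294.38900397 107.28996513] 64.56449053942353 [-0.36257636 -0.00856624 -1.41336818] [-0.   1.9  4.3 -0.  -0.9 -0. ]
[415.06845382 293.7103675  104.81827748] 64.41903819670094 [-0.81603755  0.14087925 -2.14420508] [ 0.   1.5  2.6 -0.1 -0.2  0. ]
```

View pics/g2.png

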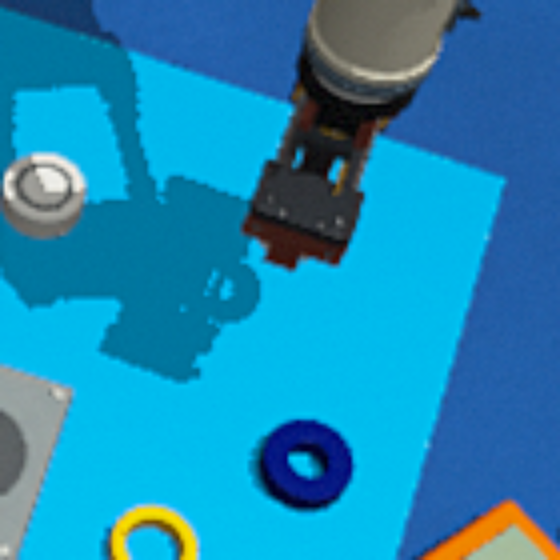

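Request:
step_arm --increments "0.015 -0.01 0.005 0 0 0 0.055;0.055 -0.039 0.01 0 0 0 0.055;0.1 -0.071 0.01 0 0 0 0.055;0.145 -0.103 0.01 0 0 0 0.055;0.183 -0.131 0.01 0 0 0 0.055;0.205 -0.147 0.01 0 0 0 0.055;0.213 -0.153 0.01 0 0 0 0.055;0.213 -0.153 0.01 0 0 0 0.055;0.213 -0.153 0.01 0 0 0 0.055;0.213 -0.153 0.01 0 0 0 0.055"

```text
time: 6.85
ee_pos: [627.5, 141.5, 115.3]
eef_rot: [180.0, -0.0, 90.1]
contact_force: [-0.6, 0.4, -1.3]
finger_gap: 64.0
```

Run:
```python
from h import *
for c in ("top","scene"):
    im,d=cams.grab_frame(c); save(c+"2.png",im); np.savez(f"pics/{c}2.npz",im=im,d=d)
    s=telemetry.read_state(); print(s["ee_pos"],s["eef_rot"],s["finger_gap"],s["contact_force"],s["dq"].round(1))
im=np.load("pics/top2.npz")["im"];sc=np.load("pics/scene2.npz")["im"]
v=np.hstack([cv2.resize(im[120:200,170:270],(500,400),interpolation=2),cv2.resize(sc[190:290,250:350],(400,400),interpolation=2)[:, :300]]); save("m2.png",v,1)
```

```text
[627.5747678  141.4638474  115.33100032] [ 1.79978642e+02 -1.03058529e-02  9.00564791e+01] 64.53786027845584 [-0.3763337   0.82550567 -1.11159188] [-0.2  0.1 -0.2  0.1 -0.  -0. ]
[627.69611254 141.34598492 115.37780972] [ 1.79969847e+02 -8.85041634e-03  9.00493619e+01] 64.29598804206277 [ 0.13012283 -0.33573007 -1.00011329] [-0.2  0.2 -0.3 -0.   0.  -0. ]
```

View pics/m2.png

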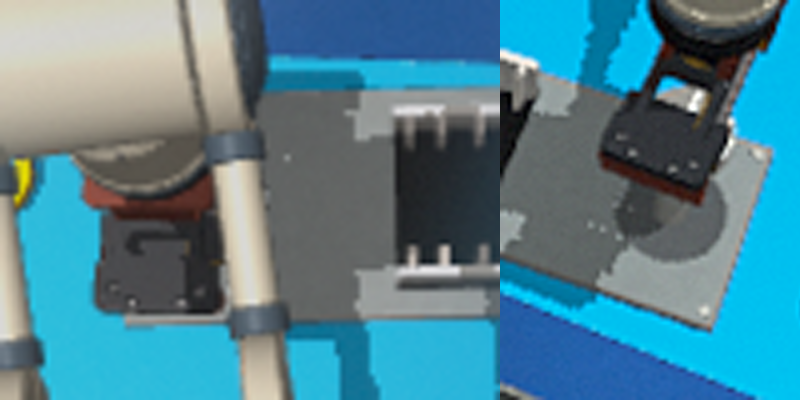

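Request:
step_arm --increments "0.0004 -0.0005 -0.01 0 0 0 0.055;0.0004 -0.0005 -0.03 0 0 0 0.055;0.0004 -0.0005 -0.05 0 0 0 0.055;0.0004 -0.0005 -0.065 0 0 0 0.055;0.0004 -0.0005 -0.078 0 0 0 0.055;0.0004 -0.0005 -0.088 0 0 0 0.055;0.0004 -0.0005 -0.096 0 0 0 0.055;0.0004 -0.0005 -0.1 0 0 0 0.055;0.0004 -0.0005 -0.101 0 0 0 0.055;0.0004 -0.0005 -0.101 0 0 0 0.055"

```text
time: 8.2
ee_pos: [628.7, 140.2, 14.4]
eef_rot: [180.0, -0.0, 90.0]
contact_force: [0.6, -1.2, -1.5]
finger_gap: 64.5
```

Request:
step_arm --increments "0 0 -0.0015 0 0 0 0.055;0 0 -0.0015 0 0 0 0.055;0 0 -0.0015 0 0 0 0.0878;0 0 -0.0015 0 0 0 0.0878;0 0 -0.0015 0 0 0 0.0878;0 0 0.01 0 0 0 0.0878;0 0 0.04 0 0 0 0.0878;0 0 0.09 0 0 0 0.0878;0 0 0.115 0 0 0 0.0878;0 0 0.12 0 0 0 0.0878"

```text
time: 9.45
ee_pos: [629.7, 140.4, 137.7]
eef_rot: [179.7, -0.1, 90.0]
contact_force: [0.3, -0.0, -0.4]
finger_gap: 87.6
```

Request:
step_arm --increments "-0.007 0.018 0 0 0 0 0.0878;-0.022 0.058 0 0 0 0 0.0878;-0.04 0.103 0 0 0 0 0.0878;-0.058 0.149 -0.01 0 0 0 0.0878;-0.074 0.19 -0.03 0 0 0 0.0878;-0.083 0.214 -0.045 0 0 0 0.0878;-0.0863 0.2228 -0.053 0 0 0 0.0878;-0.0863 0.2228 -0.054 0 0 0 0.0878;-0.0863 0.2228 -0.054 0 0 0 0.0878;-0.0863 0.2228 -0.054 0 0 0 0.0878"

```text
time: 10.7
ee_pos: [543.0, 362.2, 80.9]
eef_rot: [179.9, -0.0, 89.9]
contact_force: [0.2, 0.8, -0.1]
finger_gap: 87.6
```

```bash
cat > look.py <<'E'
from h import *
import sys
s=telemetry.read_state(); print(s["time"],s["ee_pos"].round(1),s["eef_rot"].round(1))
I={c:cams.grab_frame(c) for c in("top","scene")}
for c in I: np.savez(f"pics/{c}L.npz",im=I[c][0],d=I[c][1])
r0=dict(collar=(416.7,294.5),window=(542.2,363.3),clamp=(415.5,-15.7),cap=(403.1,113.6))
for n in sys.argv[1:]:
    for c in I:
        r=ring(c,I[c][0],n,r0[n]); print(n,c,r[0].round(1),round(r[1],1),r[2])
        if n=="window" or n=="clamp":
            o=cams.look_for(n,c)[:1]; print(o)
# mast stack points: fraction of heights near mast
for c in I:
    W=pts(c,I[c][1]); D=np.hypot(W[...,0]-628,W[...,1]-141.4); m=(D<30)&(D>15); h=W[...,2][m]
    print(c,"ring height median near mast",np.nanpercentile(h,[10,50,90]).round(1),len(h), np.nanmedian(I[c][0][m],0))
save("L%d.png"%int(s["time"]*10),I["scene"][0])
E
python3 look.py window clamp cap
```

```text
10.7 [543.  362.2  80.9] [179.9  -0.   89.9]
window top [544.  392.5] 477.2 846.0
[{'point': [141.4, 186.0], 'p': 0.76}]
window scene [524.7 370.5] 265.8 712.0
[{'point': [368.7, 250.7], 'p': 0.67}]
clamp top [415.2 -16. ] 25.8 291.0
[{'point': [262.6, 227.7], 'p': 0.82}]
clamp scene [415.7 -15.4] 40.0 272.0
[{'point': [269.2, 171.8], 'p': 0.57}]
cap top [402.9 113.3] 5.1 343.0
cap scene [403.3 114. ] 7.8 378.0
top ring height median near mast [29.3 31.9 35. ] 206 [218. 217. 219.]
scene ring height median near mast [28.4 31.3 34.7] 186 [237. 239. 236.]
```

Request:
step_arm --increments "-0.0006 0.001 -0.015 0 0 0 0.0878;-0.0006 0.001 -0.045 0 0 0 0.0878;-0.0006 0.001 -0.067 0 0 0 0.0878;-0.0006 0.001 -0.077 0 0 0 0.0878;-0.0006 0.001 -0.077 0 0 0 0.0878;-0.0006 0.001 -0.077 0 0 0 0.055;-0.0006 0.001 -0.077 0 0 0 0.055;-0.0006 0.001 -0.077 0 0 0 0.055;-0.0006 0.001 -0.077 0 0 0 0.055;-0.0006 0.001 -0.077 0 0 0 0.055"

```text
time: 12.25
ee_pos: [541.8, 364.1, 3.4]
eef_rot: [180.0, -0.0, 90.0]
contact_force: [0.9, -0.3, 1.6]
finger_gap: 63.0
```

Request:
step_arm --increments "0 0 0.01 0 0 0 0.055;0 0 0.04 0 0 0 0.055;0.007 -0.018 0.08 0 0 0 0.055;0.022 -0.057 0.105 0 0 0 0.055;0.04 -0.103 0.112 0 0 0 0.055;0.059 -0.152 0.112 0 0 0 0.055;0.075 -0.193 0.112 0 0 0 0.055;0.0835 -0.215 0.112 0 0 0 0.055;0.0862 -0.2219 0.112 0 0 0 0.055;0.0862 -0.2219 0.112 0 0 0 0.055"

```text
time: 13.5
ee_pos: [627.5, 142.8, 114.9]
eef_rot: [-180.0, -0.0, 90.0]
contact_force: [-1.1, 0.8, -1.3]
finger_gap: 63.3
```

Request:
step_arm --increments "0.0003 -0.0003 -0.01 0 0 0 0.055;0.0003 -0.0003 -0.025 0 0 0 0.055;0.0003 -0.0003 -0.04 0 0 0 0.055;0.0003 -0.0003 -0.053 0 0 0 0.055;0.0003 -0.0003 -0.064 0 0 0 0.055;0.0003 -0.0003 -0.072 0 0 0 0.055;0.0003 -0.0003 -0.077 0 0 0 0.055;0.0003 -0.0003 -0.079 0 0 0 0.055;0.0003 -0.0003 -0.079 0 0 0 0.055;0.0003 -0.0003 -0.079 0 0 0 0.055"

```text
time: 14.75
ee_pos: [628.3, 141.8, 36.5]
eef_rot: [180.0, -0.0, 90.0]
contact_force: [0.3, 0.1, -0.8]
finger_gap: 63.3
```

Request:
step_arm --increments "0 0 -0.0012 0 0 0 0.055;0 0 -0.0012 0 0 0 0.055;0 0 -0.0012 0 0 0 0.0878;0 0 -0.0012 0 0 0 0.0878;0 0 -0.0012 0 0 0 0.0878;0 0 0.01 0 0 0 0.0878;0 0 0.035 0 0 0 0.0878;0 0 0.07 0 0 0 0.0878;0 0 0.09 0 0 0 0.0878;0 0 0.095 0 0 0 0.0878"

```text
time: 16.0
ee_pos: [628.9, 141.9, 133.2]
eef_rot: [179.8, -0.0, 90.0]
contact_force: [0.3, -0.6, -0.2]
finger_gap: 87.5
```

Request:
step_arm --increments "-0.015 -0.011 0 0 0 0 0.0878;-0.052 -0.038 0 0 0 0 0.0878;-0.095 -0.07 0 0 0 0 0.0878;-0.138 -0.102 0 0 0 0 0.0878;-0.176 -0.13 -0.015 0 0 0 0.0878;-0.202 -0.149 -0.035 0 0 0 0.0878;-0.213 -0.1575 -0.047 0 0 0 0.0878;-0.213 -0.1575 -0.05 0 0 0 0.0878;-0.213 -0.1575 -0.05 0 0 0 0.0878;-0.213 -0.1575 -0.05 0 0 0 0.0878"

```text
time: 17.25
ee_pos: [415.7, -15.4, 81.4]
eef_rot: [180.0, -0.0, 90.0]
contact_force: [0.2, -0.3, -0.2]
finger_gap: 87.9
```

```bash
python3 look.py clamp cap
```

```text
17.25 [415.7 -15.4  81.4] [180.  -0.  90.]
clamp top [389.6   2.3] 1034.4 1377.0
[{'point': [100.4, 163.3], 'p': 0.62}]
clamp scene [411.9 -17.2] 222.3 499.0
[{'point': [270.2, 173.6], 'p': 0.48}]
cap top [403.  113.2] 233.0 570.0
cap scene [403.1 113.9] 10.3 372.0
top ring height median near mast [51.  53.9 56.9] 217 [ 40.  53. 141.]
scene ring height median near mast [50.9 53.6 57. ] 234 [  3.   23.5 129. ]
```

Request:
step_arm --increments "-0.0003 -0.0003 -0.015 0 0 0 0.0878;-0.0003 -0.0003 -0.045 0 0 0 0.0878;-0.0003 -0.0003 -0.067 0 0 0 0.0878;-0.0003 -0.0003 -0.0775 0 0 0 0.0878;-0.0003 -0.0003 -0.0775 0 0 0 0.0878;-0.0003 -0.0003 -0.0775 0 0 0 0.055;-0.0003 -0.0003 -0.0775 0 0 0 0.055;-0.0003 -0.0003 -0.0775 0 0 0 0.055;-0.0003 -0.0003 -0.0775 0 0 0 0.055;-0.0003 -0.0003 -0.0775 0 0 0 0.055"

```text
time: 18.7
ee_pos: [415.2, -16.1, 4.1]
eef_rot: [179.9, 0.0, 90.0]
contact_force: [-0.8, 0.3, 4.6]
finger_gap: 63.0
```

Request:
step_arm --increments "0 0 0.012 0 0 0 0.055;0 0 0.045 0 0 0 0.055;0.015 0.011 0.085 0 0 0 0.055;0.052 0.038 0.107 0 0 0 0.055;0.095 0.07 0.112 0 0 0 0.055;0.138 0.102 0.112 0 0 0 0.055;0.176 0.13 0.112 0 0 0 0.055;0.202 0.149 0.112 0 0 0 0.055;0.2128 0.1571 0.112 0 0 0 0.055;0.2128 0.1571 0.112 0 0 0 0.055"

```text
time: 19.95
ee_pos: [627.4, 141.1, 115.1]
eef_rot: [-179.9, 0.0, 90.0]
contact_force: [-0.2, -0.6, -1.1]
finger_gap: 62.8
```

Request:
step_arm --increments "0.0 0.0 -0.005 0 0 0 0.055;0.0 0.0 -0.013 0 0 0 0.055;0.0 0.0 -0.022 0 0 0 0.055;0.0 0.0 -0.032 0 0 0 0.055;0.0 0.0 -0.042 0 0 0 0.055;0.0 0.0 -0.05 0 0 0 0.055;0.0 0.0 -0.055 0 0 0 0.055;0.0 0.0 -0.057 0 0 0 0.055;0.0 0.0 -0.057 0 0 0 0.055;0.0 0.0 -0.057 0 0 0 0.055"

```text
time: 21.2
ee_pos: [627.8, 141.1, 58.9]
eef_rot: [180.0, -0.0, 90.0]
contact_force: [-0.0, -0.6, -0.6]
finger_gap: 62.8
```

Target TCP is 54+4.1=58.1; lower ~1 mm and release.

Request:
step_arm --increments "0 0 -0.001 0 0 0 0.055;0 0 -0.001 0 0 0 0.055;0 0 -0.001 0 0 0 0.0878;0 0 -0.001 0 0 0 0.0878;0 0 -0.001 0 0 0 0.0878;0 0 0.01 0 0 0 0.0878;0 0 0.035 0 0 0 0.0878;0 0 0.06 0 0 0 0.0878;0 0 0.075 0 0 0 0.0878;0 0 0.078 0 0 0 0.0878"

```text
time: 22.45
ee_pos: [628.2, 141.2, 138.2]
eef_rot: [179.9, -0.0, 90.0]
contact_force: [0.0, 0.1, -0.3]
finger_gap: 87.8
```

Request:
step_arm --increments "-0.01 -0.001 0 0 0 0 0.0878;-0.044 -0.006 0 0 0 0 0.0878;-0.088 -0.011 0 0 0 0 0.0878;-0.134 -0.017 0 0 0 0 0.0878;-0.176 -0.022 -0.015 0 0 0 0.0878;-0.208 -0.025 -0.035 0 0 0 0.0878;-0.225 -0.0275 -0.052 0 0 0 0.0878;-0.225 -0.0275 -0.056 0 0 0 0.0878;-0.225 -0.0275 -0.056 0 0 0 0.0878;-0.225 -0.0275 -0.056 0 0 0 0.0878"

```text
time: 23.7
ee_pos: [403.3, 113.7, 81.0]
eef_rot: [180.0, -0.0, 90.0]
contact_force: [0.9, -0.2, -0.3]
finger_gap: 87.8
```

```bash
python3 look.py cap
```

```text
23.7 [403.3 113.7  81. ] [180.  -0.  90.]
cap top [381.7 136.2] 892.5 1256.0
cap scene [400.9 113.5] 249.2 625.0
top ring height median near mast [64.9 68.1 70.6] 226 [52. 51. 52.]
scene ring height median near mast [64.9 67.6 70.4] 242 [30. 32. 33.]
```

Request:
step_arm --increments "-0.0002 0 -0.015 0 0 0 0.0878;-0.0002 0 -0.045 0 0 0 0.0878;-0.0002 0 -0.067 0 0 0 0.0878;-0.0002 0 -0.0765 0 0 0 0.0878;-0.0002 0 -0.0765 0 0 0 0.0878;-0.0002 0 -0.0765 0 0 0 0.055;-0.0002 0 -0.0765 0 0 0 0.055;-0.0002 0 -0.0765 0 0 0 0.055;-0.0002 0 -0.0765 0 0 0 0.055;-0.0002 0 -0.0765 0 0 0 0.055"

```text
time: 25.05
ee_pos: [402.9, 113.6, 4.7]
eef_rot: [179.9, -0.0, 90.0]
contact_force: [-0.5, 1.0, 4.6]
finger_gap: 64.3
```

Request:
step_arm --increments "0 0 0.012 0 0 0 0.055;0 0 0.045 0 0 0 0.055;0.015 0.002 0.085 0 0 0 0.055;0.055 0.007 0.107 0 0 0 0.055;0.1 0.012 0.112 0 0 0 0.055;0.146 0.018 0.112 0 0 0 0.055;0.186 0.023 0.112 0 0 0 0.055;0.214 0.0265 0.112 0 0 0 0.055;0.2253 0.0276 0.112 0 0 0 0.055;0.2253 0.0276 0.112 0 0 0 0.055"

```text
time: 26.3
ee_pos: [627.4, 141.1, 115.4]
eef_rot: [-179.9, 0.0, 90.0]
contact_force: [0.2, 0.3, -2.0]
finger_gap: 64.0
```

Request:
step_arm --increments "0.0 0.0 -0.005 0 0 0 0.055;0.0 0.0 -0.012 0 0 0 0.055;0.0 0.0 -0.02 0 0 0 0.055;0.0 0.0 -0.028 0 0 0 0.055;0.0 0.0 -0.035 0 0 0 0.055;0.0 0.0 -0.04 0 0 0 0.055;0.0 0.0 -0.042 0 0 0 0.055;0.0 0.0 -0.043 0 0 0 0.055;0.0 0.0 -0.043 0 0 0 0.055;0.0 0.0 -0.043 0 0 0 0.055"

```text
time: 27.55
ee_pos: [627.8, 141.2, 73.2]
eef_rot: [180.0, -0.0, 90.0]
contact_force: [0.7, -0.4, -1.8]
finger_gap: 63.8
```

Request:
step_arm --increments "0 0 -0.0009 0 0 0 0.055;0 0 -0.0009 0 0 0 0.055;0 0 -0.0009 0 0 0 0.0878;0 0 -0.0009 0 0 0 0.0878;0 0 -0.0009 0 0 0 0.0878;0 0 0.01 0 0 0 0.0878;0 0 0.035 0 0 0 0.0878;0 0 0.06 0 0 0 0.0878;0 0 0.075 0 0 0 0.0878;0 0 0.078 0 0 0 0.0878"

```text
time: 28.8
ee_pos: [628.2, 141.3, 152.7]
eef_rot: [179.9, -0.0, 90.0]
contact_force: [-0.7, 0.1, -0.4]
finger_gap: 88.0
```

Request:
step_arm --increments "-0.005 -0.02 0 0 0 2 0.0878;-0.015 -0.065 0 0 0 4 0.0878;-0.029 -0.125 0 0 0 6 0.0878;-0.042 -0.185 0 0 0 8 0.07;-0.056 -0.245 0 0 0 10 0.06;-0.07 -0.305 0 0 0 12 0.05;-0.084 -0.365 0 0 0 13.7 0.034;-0.097 -0.418 0 0 0 13.7 0.034;-0.106 -0.455 -0.005 0 0 13.7 0.034;-0.1095 -0.4695 -0.01 0 0 13.7 0.034"

```text
time: 30.05
ee_pos: [517.0, -330.0, 139.5]
eef_rot: [-179.9, -0.1, 103.5]
contact_force: [0.0, 0.0, -0.1]
finger_gap: 34.0
```

```bash
cat > boards.py <<'E'
from h import *
s=telemetry.read_state(); print(s["time"],s["ee_pos"].round(1),s["eef_rot"].round(1),s["finger_gap"])
for c in("top","scene"):
    im,d=cams.grab_frame(c); np.savez(f"pics/{c}L.npz",im=im,d=d)
    f=im.astype(int); yel=(f[...,0]>120)&(f[...,1]>100)&(f[...,2]<90)
    n,L,st,ce=cv2.connectedComponentsWithStats(yel.astype(np.uint8)); W=pts(c,d)
    for k in range(1,n):
        if st[k,4]<40: continue
        w=np.nanmedian(W[L==k],0)
        if w[2]<50: continue
        zt=86 if w[1]<-200 else 96
        w0=(w[0],w[1],103.7 if w[1]<-200 else 3)
        B=[box(-45,45,-6,6,zt-6,zt)]; r=fit(c,L==k,win_of(c,B,w0,4),B,w0); print("board",c,w.round(0),r[0].round(1),round(r[1],1),r[2])
    D=np.hypot(W[...,0]-628,W[...,1]-141.4); m=(D<28); h=W[...,2][m]
    print(c,"stack top",np.nanpercentile(h,[10,50,90]).round(1),len(h),np.nanmedian(im[m],0))
    if c=="scene": save("B%d.png"%int(s["time"]*10),im)
E
python3 boards.py
python3 - <<'E'
from h import *
for c in("top","scene"):
    im=np.load(f"pics/{c}L.npz")["im"]
    P=[cyl(32,82,12)]; p=(628,141.4); 
    v=im[150:270,190:330] if c=="scene" else im[120:200,180:310]
    save("st_%s.png"%c,v,4)
E
```

```text
30.05 [ 517.  -330.   139.5] [-1.799e+02 -1.000e-01  1.035e+02] 34.02945035231251
board top [874. -35.  58.] [884.7 -34.4  -5.6] 116.5 22.0
board top [ 515. -317.   85.] [ 515.  -311.8  103.8] 39.1 83.0
board top [ 469. -309.   85.] [ 468.  -308.5  106. ] 78.2 44.0
top stack top [91.5 94.4 97.4] 273 [211. 209. 212.]
board scene [ 431. -335.   85.] [ 431.3 -333.4   98. ] 56.0 64.0
board scene [ 472. -328.   83.] [ 471.6 -326.9  103.2] 46.3 85.0
board scene [ 519. -330.   84.] [ 518.  -327.   104.4] 16.6 118.0
board scene [880. -26.  59.] [823.7  -4.   29.7] 105.0 105.0
scene stack top [91.5 94.1 97.1] 300 [235. 235. 230.]
```

Run:
```python
from h import *
out=[]
for c,p in(("top",(634.07,26.46,2.96)),("scene",(634.07,26.46,2.96))):
    im=np.load(f"pics/{c}0.npz")["im"]
    w=win_of(c,CH,p,4); v=cv2.resize(im[w[1]:w[3],w[0]:w[2]],None,fx=6,fy=6,interpolation=cv2.INTER_CUBIC)
    def line(P,col):
        q=((proj(c,place(np.array(P,float),p))-[w[0],w[1]]+.5)*6-.5).round().astype(int); cv2.polylines(v,[q],True,col,1)
    line([(-75,-150,12),(75,-150,12),(75,170,12),(-75,170,12)],(255,0,0))
    a=np.linspace(0,6.28,40); line(np.c_[8*np.cos(a),115+8*np.sin(a),a*0+78],(255,0,0))
    for k in(-114,-70,-26): line([(-47,k-7.5,61),(47,k-7.5,61),(47,k+7.5,61),(-47,k+7.5,61)],(255,0,255)); print(k,place(np.array([[0.,k,0]]),p))
    out.append(v); print(v.shape); save("ov_%s.png"%c,v,min(1,790/v.shape[1]))
```

```text
-114 [[639.95681962 -87.38790448   0.        ]]
-70 [[637.6847138  -43.44660801   0.        ]]
-26 [[6.35412608e+02 4.94688452e-01 0.00000000e+00]]
(348, 654, 3)
-114 [[639.95681962 -87.38790448   0.        ]]
-70 [[637.6847138  -43.44660801   0.        ]]
-26 [[6.35412608e+02 4.94688452e-01 0.00000000e+00]]
(540, 786, 3)
```

View pics/ov_top.png

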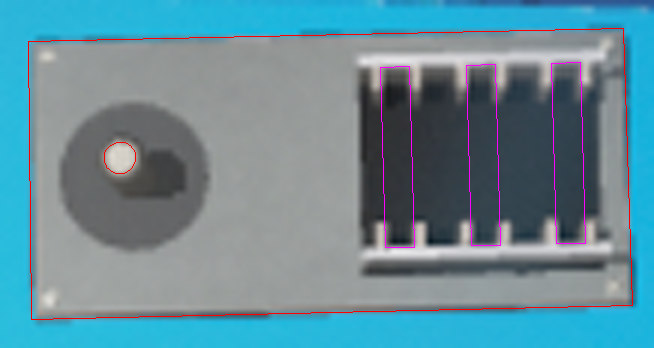

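View pics/ov_scene.png

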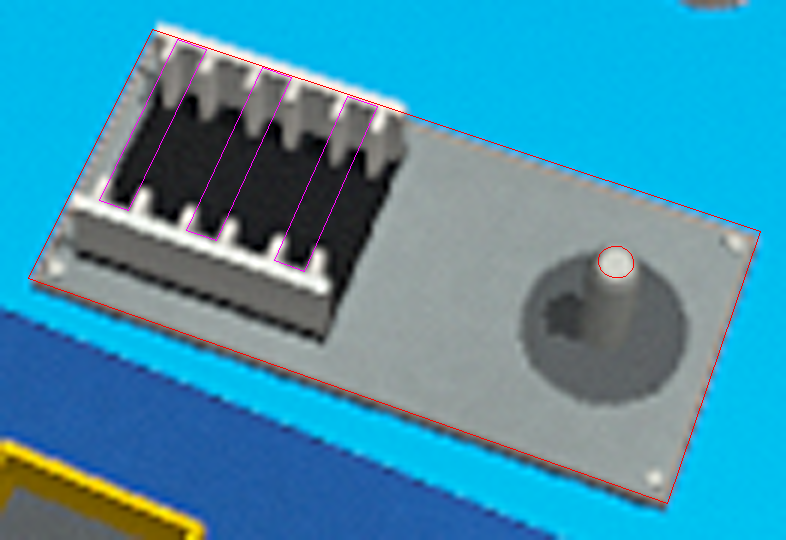

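View pics/st_scene.png

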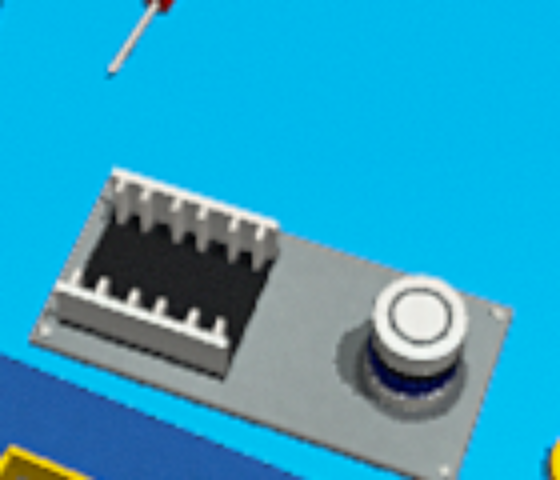

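Request:
step_arm --increments "0 0 -0.008 0 0 0.2 0.034;0 0 -0.025 0 0 0.2 0.034;0 0 -0.045 0 0 0.2 0.034;0 0 -0.065 0 0 0.2 0.034;0 0 -0.077 0 0 0.2 0.034;0 0 -0.082 0 0 0.2 0.034;0 0 -0.082 0 0 0.2 0.034;0 0 -0.082 0 0 0.2 0.034;0 0 -0.082 0 0 0.2 0.034;0 0 -0.082 0 0 0.2 0.034"

```text
time: 31.4
ee_pos: [518.4, -328.5, 59.5]
eef_rot: [180.0, 0.0, 103.9]
contact_force: [-0.4, 0.3, -0.4]
finger_gap: 34.1
```

Request:
step_arm --increments "0 0 0 0 0 0 0.005;0 0 0 0 0 0 0.005;0 0 0 0 0 0 0.005;0 0 0 0 0 0 0.005;0 0 0.008 0 0 0 0.005;0 0 0.03 0 0 0 0.005;0 0 0.06 0 0 0 0.005;0 0 0.08 0 0 0 0.005;0 0 0.085 0 0 0 0.005;0 0 0.085 0 0 0 0.005" --newtons 40

```text
time: 32.65
ee_pos: [518.1, -328.3, 143.6]
eef_rot: [-180.0, -0.0, 103.9]
contact_force: [0.8, 0.3, -1.4]
finger_gap: 12.0
```

Request:
step_arm --increments "0.005 0.014 0 0 0 4 0.005;0.018 0.052 0 0 0 12 0.005;0.036 0.102 0 0 0 22 0.005;0.056 0.157 0 0 0 32 0.005;0.076 0.214 0 0 0 42 0.005;0.094 0.264 0 0 0 52 0.005;0.108 0.303 0 0 0 62 0.005;0.115 0.323 0 0 0 71 0.005;0.1172 0.3288 0 0 0 77.5 0.005;0.1172 0.3288 0 0 0 79.1 0.005"

```text
time: 33.9
ee_pos: [634.8, 1.1, 142.0]
eef_rot: [180.0, -0.2, -176.9]
contact_force: [0.3, -0.4, -1.0]
finger_gap: 11.9
```

Request:
step_arm --increments "0 0 0 0 0 0 0.005;0 0 0 0 0 0 0.005;0 0 0 0 0 0 0.005;0 0 -0.004 0 0 0 0.005;0 0 -0.01 0 0 0 0.005;0 0 -0.013 0 0 0 0.005;0 0 -0.015 0 0 0 0.005;0 0 -0.015 0 0 0 0.005;0 0 -0.015 0 0 0 0.005;0 0 -0.015 0 0 0 0.005"

```text
time: 35.15
ee_pos: [635.5, 0.4, 129.2]
eef_rot: [-180.0, 0.0, -177.0]
contact_force: [0.6, 0.0, -1.3]
finger_gap: 11.8
```

Run:
```python
from h import *
o=[]
s=telemetry.read_state(); print(s["ee_pos"],s["eef_rot"],s["contact_force"])
for c in("top","scene"):
    im,d=cams.grab_frame(c)
    q=proj(c,np.array([[636.,0,70]]))[0].astype(int)
    o.append(cv2.resize(im[q[1]-35:q[1]+35,q[0]-35:q[0]+35],(390,390),interpolation=cv2.INTER_CUBIC))
save("p3.png",np.hstack(o),1)
```

```text
[6.35482659e+02 4.44750401e-01 1.29218153e+02] [-1.79995714e+02  2.26786014e-02 -1.77014226e+02] [ 0.64722825  0.03798657 -1.34682644]
```

View pics/p3.png

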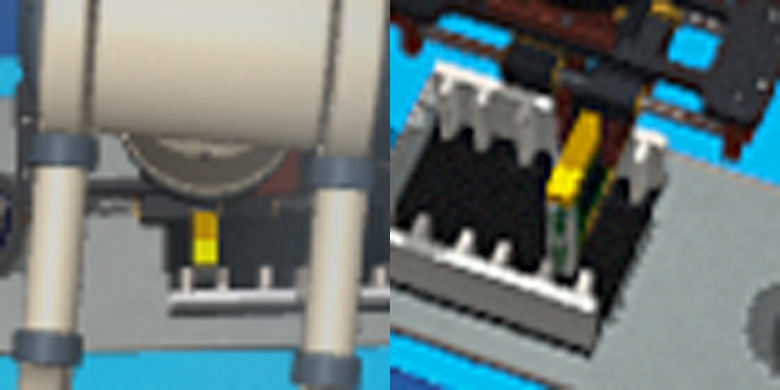

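Request:
step_arm --increments "0 0 -0.003 0 0 0 0.005;0 0 -0.006 0 0 0 0.005;0 0 -0.009 0 0 0 0.005;0 0 -0.012 0 0 0 0.005;0 0 -0.015 0 0 0 0.005;0 0 -0.018 0 0 0 0.005;0 0 -0.02 0 0 0 0.005;0 0 -0.022 0 0 0 0.005;0 0 -0.022 0 0 0 0.005;0 0 -0.022 0 0 0 0.005"

```text
time: 36.5
ee_pos: [635.4, 0.4, 107.1]
eef_rot: [-180.0, 0.0, -177.0]
contact_force: [1.0, -0.3, -1.0]
finger_gap: 12.1
```

No contact; continue (37.6 to go), stop ~1 mm short.

Request:
step_arm --increments "0 0 -0.004 0 0 0 0.005;0 0 -0.01 0 0 0 0.005;0 0 -0.016 0 0 0 0.005;0 0 -0.022 0 0 0 0.005;0 0 -0.028 0 0 0 0.005;0 0 -0.033 0 0 0 0.005;0 0 -0.036 0 0 0 0.005;0 0 -0.037 0 0 0 0.005;0 0 -0.037 0 0 0 0.005;0 0 -0.037 0 0 0 0.005"

```text
time: 37.75
ee_pos: [635.5, 0.4, 70.3]
eef_rot: [-180.0, 0.0, -177.0]
contact_force: [0.5, -0.6, -1.3]
finger_gap: 11.9
```

Request:
step_arm --increments "0 0 -0.0006 0 0 0 0.005;0 0 -0.0006 0 0 0 0.034;0 0 -0.0006 0 0 0 0.034;0 0 -0.0006 0 0 0 0.034;0 0 0.005 0 0 0 0.034;0 0 0.025 0 0 0 0.034;0 0 0.05 0 0 0 0.034;0 0 0.065 0 0 0 0.034;0 0 0.07 0 0 0 0.034;0 0 0.07 0 0 0 0.034"

```text
time: 39.0
ee_pos: [635.4, 0.4, 140.1]
eef_rot: [-180.0, 0.0, -177.0]
contact_force: [-0.4, -0.1, 0.5]
finger_gap: 33.6
```

Request:
step_arm --increments "-0.007 -0.015 0 0 0 -4 0.034;-0.027 -0.056 0 0 0 -13 0.034;-0.052 -0.108 0 0 0 -23 0.034;-0.079 -0.165 0 0 0 -33 0.034;-0.105 -0.221 0 0 0 -43 0.034;-0.13 -0.273 0 0 0 -53 0.034;-0.15 -0.313 0 0 0 -63 0.034;-0.159 -0.333 0 0 0 -73 0.034;-0.1613 -0.338 0 0 0 -79.7 0.034;-0.1613 -0.338 0 0 0 -79.7 0.034"

```text
time: 40.25
ee_pos: [473.4, -337.7, 138.6]
eef_rot: [-179.9, -0.1, 103.3]
contact_force: [1.1, -0.5, 1.7]
finger_gap: 33.9
```

```bash
python3 boards.py
```

```text
40.25 [ 473.4 -337.7  138.6] [-1.799e+02 -1.000e-01  1.033e+02] 33.9214891221543
board top [875. -35.  58.] [884.8 -34.6  -5.7] 117.5 23.0
board top [638.   1.  96.] [636.6   1.    3.7] 8.0 116.0
board top [ 472. -323.   85.] [ 469.8 -317.3  103.4] 44.9 80.0
board top [ 429. -326.   86.] [ 428.1 -325.6  103.9] 68.6 55.0
top stack top [91.2 94.4 97.4] 273 [212. 210. 213.]
board scene [ 431. -332.   85.] [ 430.5 -330.5  100.3] 58.4 64.0
board scene [ 475. -336.   84.] [ 473.5 -336.5  102.9] 20.6 115.0
board scene [640.   3.  95.] [638.    2.2   3.1] 9.2 149.0
board scene [879. -25.  59.] [803.4 -11.1  48. ] 113.0 113.0
scene stack top [90.9 94.2 96.9] 305 [234. 235. 229.]
```

Request:
step_arm --increments "0 0 -0.008 0 0 0 0.034;0 0 -0.025 0 0 0 0.034;0 0 -0.045 0 0 0 0.034;0 0 -0.065 0 0 0 0.034;0 0 -0.077 0 0 0 0.034;0 0 -0.081 0 0 0 0.034;0 0 -0.081 0 0 0 0.034;0 0 -0.081 0 0 0 0.034;0 0 -0.081 0 0 0 0.034;0 0 -0.081 0 0 0 0.034"

```text
time: 41.6
ee_pos: [474.2, -337.7, 59.4]
eef_rot: [180.0, 0.0, 103.3]
contact_force: [-0.4, 0.1, 0.4]
finger_gap: 33.9
```

Request:
step_arm --increments "0 0 0 0 0 0 0.005;0 0 0 0 0 0 0.005;0 0 0 0 0 0 0.005;0 0 0 0 0 0 0.005;0 0 0.008 0 0 0 0.005;0 0 0.03 0 0 0 0.005;0 0 0.06 0 0 0 0.005;0 0 0.08 0 0 0 0.005;0 0 0.085 0 0 0 0.005;0 0 0.085 0 0 0 0.005"

```text
time: 42.85
ee_pos: [474.0, -337.5, 143.6]
eef_rot: [-180.0, -0.0, 103.3]
contact_force: [-0.1, 0.0, -1.2]
finger_gap: 11.7
```

Request:
step_arm --increments "0.007 0.013 0 0 0 4 0.005;0.026 0.047 0 0 0 13 0.005;0.051 0.091 0 0 0 23 0.005;0.079 0.14 0 0 0 33 0.005;0.107 0.19 0 0 0 43 0.005;0.132 0.235 0 0 0 53 0.005;0.151 0.27 0 0 0 63 0.005;0.161 0.289 0 0 0 73 0.005;0.1634 0.294 0 0 0 79.7 0.005;0.1634 0.294 0 0 0 79.7 0.005"

```text
time: 44.1
ee_pos: [637.0, -42.9, 142.0]
eef_rot: [180.0, -0.2, -177.0]
contact_force: [-0.8, -0.5, -1.4]
finger_gap: 11.5
```

Request:
step_arm --increments "0 0 0 0 0 0 0.005;0 0 -0.006 0 0 0 0.005;0 0 -0.012 0 0 0 0.005;0 0 -0.016 0 0 0 0.005;0 0 -0.02 0 0 0 0.005;0 0 -0.024 0 0 0 0.005;0 0 -0.028 0 0 0 0.005;0 0 -0.032 0 0 0 0.005;0 0 -0.036 0 0 0 0.005;0 0 -0.036 0 0 0 0.005"

```text
time: 45.35
ee_pos: [637.2, -43.5, 107.4]
eef_rot: [180.0, -0.0, -177.0]
contact_force: [1.0, -0.1, -0.1]
finger_gap: 11.5
```

Request:
step_arm --increments "0 0 -0.004 0 0 0 0.005;0 0 -0.01 0 0 0 0.005;0 0 -0.016 0 0 0 0.005;0 0 -0.022 0 0 0 0.005;0 0 -0.028 0 0 0 0.005;0 0 -0.033 0 0 0 0.005;0 0 -0.036 0 0 0 0.005;0 0 -0.037 0 0 0 0.005;0 0 -0.037 0 0 0 0.005;0 0 -0.037 0 0 0 0.005"

```text
time: 46.6
ee_pos: [637.6, -43.6, 71.3]
eef_rot: [-180.0, 0.0, -177.0]
contact_force: [-0.2, 0.5, -1.2]
finger_gap: 11.7
```

Request:
step_arm --increments "0 0 -0.0012 0 0 0 0.005;0 0 -0.0012 0 0 0 0.034;0 0 -0.0012 0 0 0 0.034;0 0 -0.0012 0 0 0 0.034;0 0 0.005 0 0 0 0.034;0 0 0.025 0 0 0 0.034;0 0 0.05 0 0 0 0.034;0 0 0.065 0 0 0 0.034;0 0 0.07 0 0 0 0.034;0 0 0.07 0 0 0 0.034"

```text
time: 47.85
ee_pos: [637.5, -43.5, 141.1]
eef_rot: [-180.0, 0.0, -177.0]
contact_force: [0.9, 0.5, -0.2]
finger_gap: 33.5
```

Request:
step_arm --increments "-0.009 -0.014 0 0 0 -4 0.034;-0.033 -0.05 0 0 0 -13 0.034;-0.064 -0.097 0 0 0 -23 0.034;-0.097 -0.148 0 0 0 -33 0.034;-0.13 -0.198 0 0 0 -43 0.034;-0.16 -0.244 0 0 0 -53 0.034;-0.185 -0.282 0 0 0 -63 0.034;-0.199 -0.303 0 0 0 -73 0.034;-0.2028 -0.308 0 0 0 -79.1 0.034;-0.2028 -0.308 0 0 0 -79.1 0.034"

```text
time: 49.1
ee_pos: [433.9, -351.7, 139.7]
eef_rot: [-179.9, -0.1, 103.9]
contact_force: [0.7, 0.6, -0.4]
finger_gap: 34.0
```

Request:
step_arm --increments "0 0 -0.008 0 0 0 0.034;0 0 -0.025 0 0 0 0.034;0 0 -0.045 0 0 0 0.034;0 0 -0.065 0 0 0 0.034;0 0 -0.077 0 0 0 0.034;0 0 -0.081 0 0 0 0.034;0 0 -0.081 0 0 0 0.034;0 0 -0.081 0 0 0 0.034;0 0 -0.081 0 0 0 0.034;0 0 -0.081 0 0 0 0.034"

```text
time: 50.35
ee_pos: [434.8, -351.7, 60.4]
eef_rot: [180.0, 0.0, 103.9]
contact_force: [-0.2, -0.3, -0.3]
finger_gap: 34.0
```

Request:
step_arm --increments "0 0 0 0 0 0 0.005;0 0 0 0 0 0 0.005;0 0 0 0 0 0 0.005;0 0 0 0 0 0 0.005;0 0 0.008 0 0 0 0.005;0 0 0.03 0 0 0 0.005;0 0 0.06 0 0 0 0.005;0 0 0.08 0 0 0 0.005;0 0 0.085 0 0 0 0.005;0 0 0.085 0 0 0 0.005"

```text
time: 51.6
ee_pos: [434.6, -351.5, 144.6]
eef_rot: [-180.0, -0.0, 103.9]
contact_force: [0.1, -0.4, -1.7]
finger_gap: 11.7
```

Request:
step_arm --increments "0.009 0.012 0 0 0 4 0.005;0.033 0.043 0 0 0 13 0.005;0.064 0.083 0 0 0 23 0.005;0.098 0.127 0 0 0 33 0.005;0.132 0.17 0 0 0 43 0.005;0.162 0.209 0 0 0 53 0.005;0.187 0.241 0 0 0 63 0.005;0.201 0.259 0 0 0 73 0.005;0.205 0.2642 0 0 0 79.1 0.005;0.205 0.2642 0 0 0 79.1 0.005"

```text
time: 52.85
ee_pos: [639.3, -86.7, 142.9]
eef_rot: [180.0, -0.2, -177.0]
contact_force: [0.4, -0.2, -2.2]
finger_gap: 11.7
```

Request:
step_arm --increments "0 0 0 0 0 0 0.005;0 0 -0.006 0 0 0 0.005;0 0 -0.012 0 0 0 0.005;0 0 -0.016 0 0 0 0.005;0 0 -0.02 0 0 0 0.005;0 0 -0.024 0 0 0 0.005;0 0 -0.028 0 0 0 0.005;0 0 -0.032 0 0 0 0.005;0 0 -0.036 0 0 0 0.005;0 0 -0.036 0 0 0 0.005"

```text
time: 54.1
ee_pos: [639.4, -87.3, 108.4]
eef_rot: [180.0, -0.0, -177.0]
contact_force: [0.1, 0.1, -1.4]
finger_gap: 11.9
```

Request:
step_arm --increments "0 0 -0.004 0 0 0 0.005;0 0 -0.01 0 0 0 0.005;0 0 -0.016 0 0 0 0.005;0 0 -0.022 0 0 0 0.005;0 0 -0.028 0 0 0 0.005;0 0 -0.033 0 0 0 0.005;0 0 -0.036 0 0 0 0.005;0 0 -0.037 0 0 0 0.005;0 0 -0.037 0 0 0 0.005;0 0 -0.037 0 0 0 0.005"

```text
time: 55.35
ee_pos: [639.8, -87.4, 72.3]
eef_rot: [-180.0, 0.0, -177.0]
contact_force: [-0.2, -0.1, -0.7]
finger_gap: 12.1
```

Request:
step_arm --increments "0 0 -0.0012 0 0 0 0.005;0 0 -0.0012 0 0 0 0.034;0 0 -0.0012 0 0 0 0.034;0 0 -0.0012 0 0 0 0.034;0 0 0.005 0 0 0 0.034;0 0 0.025 0 0 0 0.034;0 0 0.05 0 0 0 0.034;0 0 0.075 0 0 0 0.034;0 0 0.09 0 0 0 0.034;0 0 0.095 0 0 0 0.034"

```text
time: 56.6
ee_pos: [640.2, -87.4, 169.0]
eef_rot: [-180.0, 0.2, -177.0]
contact_force: [-0.2, 0.3, 0.6]
finger_gap: 34.4
```

Request:
step_arm --increments "-0.02 -0.02 0.01 0 0 0 0.034;-0.05 -0.05 0.03 0 0 0 0.034;-0.09 -0.09 0.05 0 0 0 0.034;-0.13 -0.13 0.06 0 0 0 0.034;-0.17 -0.17 0.06 0 0 0 0.034;-0.2 -0.2 0.06 0 0 0 0.034;-0.22 -0.22 0.06 0 0 0 0.034;-0.22 -0.22 0.06 0 0 0 0.034;-0.22 -0.22 0.06 0 0 0 0.034;-0.22 -0.22 0.06 0 0 0 0.034"

```text
time: 57.85
ee_pos: [420.4, -306.5, 226.7]
eef_rot: [180.0, -0.0, -176.9]
contact_force: [0.2, -0.4, 0.3]
finger_gap: 33.7
```

```bash
python3 boards.py
python3 - <<'E'
from h import *
a=[]
for c in("top","scene"):
    im=np.load(f"pics/{c}L.npz")["im"]; v=im[125:195,180:305] if c=="top" else im[165:285,190:330]
    a.append(cv2.resize(v,(560,int(560*v.shape[0]/v.shape[1])),interpolation=cv2.INTER_CUBIC))
v=np.vstack(a); save("fin.png",v,min(1,590/v.shape[0]))
E
```

```text
57.85 [ 420.4 -306.5  226.7] [ 180.    -0.  -176.9] 33.721607586118566
board top [875. -33.  58.] [ 924.8   53.3 -102.6] 26.0 26.0
board top [638.   1.  96.] [636.8   1.    3.7] 8.0 116.0
board top [639. -43.  96.] [639.7 -43.    2.2] 8.4 119.0
board top [641. -87.  95.] [640.1 -86.6   4. ] 11.0 113.0
top stack top [91.9 94.5 97.3] 277 [213. 212. 214.]
board scene [645. -84.  95.] [642.8 -84.9   2.9] 10.5 142.0
board scene [641. -41.  95.] [639.5 -41.7   3. ] 10.8 143.0
board scene [639.   3.  95.] [638.    2.2   3.1] 10.2 148.0
board scene [879. -25.  58.] [825.2  -6.1  27.4] 102.6 103.0
scene stack top [91.4 94.3 96.9] 300 [233. 233. 228.]
```

View pics/fin.png

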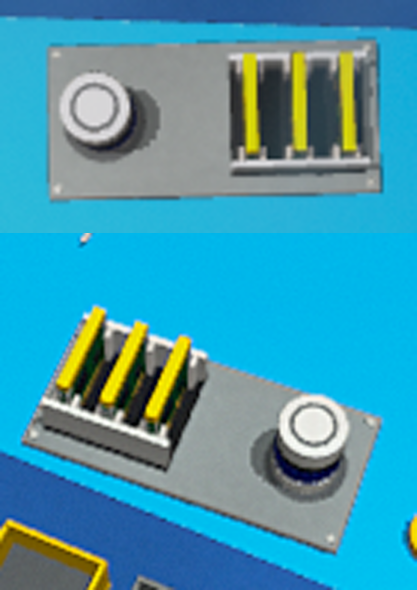

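```bash
python3 -c "from workcell import job_done; print(job_done())"
```

```text
the job is handed in; nothing more can be done
None
```

The scanner is assembled and I handed the job in at about 58 s of the 210 s allowed. No verdict came back.

- **Mast head:** I put on the collar, window ring, clamp ring and cap in that order. After the first three I measured the top of the stack at about 32, 54 and 68 mm above the bench, and after the cap at 94 mm. All four match the expected heights, and the last pictures show the cap level on the mast.
- **Boards:** All three are in slots of their own. They look upright in both cameras, with tops about 95–96 mm above the bench against an expected 96 mm. In the top camera they lie within about 2 mm of the slot centres. Yaw read 2–4° against about 3° for the chassis.
- **Disagreement between cameras:** The final fits of the board positions differ by up to about 3 mm, with the scene camera reading higher in x and y. I put this down to calibration, because each board went into its slot without notable contact force and the guides only allow about 2 mm of play.
- **Knocked rings:** I saw no ring moved aside before I picked it up. The gripper partly hid each of the last three as I re-checked it.
- **End state:** The arm was well clear of everything. I did not re-measure the other things on the bench at the end; no move came near them.

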